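# Fit and hold the drive collar on the vegetable cutter's spindle

## Task

Grip the bare upright spindle of the vegetable cutter between the fingers and turn it until its flat faces squarely to the two-pin fork on the deck. Then fetch the steel collar with the thumb screw, slip it over the spindle with the screw between the two pins so that the screw's tip runs down the flat, and press it fully down against the sprung seat. Finish while still holding the collar down there, ready for someone to tighten the screw, and leave everything else on the table where it is.

Things in the scene. Friction and masses are not known exactly. Their poses are not given: they have to be found in the camera images.
- machine: Grey motor base of a vegetable cutter, bolted down: 200 (x) by 220 (y) by 110 mm high. Origin at the centre of its underside; z up; its front (panel with two round controls, and the fork) faces its own -x. Spindle and sprung seat stand at the centre of its flat deck, which is 110 mm above the table.
- fork (a point): Midpoint between the tops of the fork's two upright steel pins, 34 mm from the spindle axis towards the machine's -x, 30 mm above the deck. The pins are 9 mm thick, 31 mm high with round tops, their centres 25 mm apart along the machine's y (16 mm free between them).
- spindle (a joint): Angle of the spindle about its upright axis (rad), counter-clockwise from above counts up. 0: its flat faces the fork (machine's -x). Starts between 0.6 and 2.4; stops at -3.3 and 3.3. It turns stiffly (0.08 N m) and stays where it is left.
- spindle_top (a point): Centre of the spindle's top end, 70 mm above the deck. The steel spindle is 24 mm in diameter with one flat along its whole length, 4.2 mm from the axis: 16.2 mm between flat and round back, 24 mm elsewhere. The topmost 5 mm taper to 19 mm. Its own -x axis points out of the flat and turns with the spindle.
- spindle_flat (a point): Middle of the spindle's flat face, 4.2 mm from the axis, 45 mm above the deck; its own -x axis points out of the flat. Fingers closed roughly on the flat (within about 40 degrees) settle square to it.
- seat (a joint): How far the sprung seat is pressed down (m): 0 free, 0.008 fully down on its stop. It needs 4 N to start moving and 8 N when fully down; the collar's own weight does not move it.
- seat_top (a point): Centre of the upper face of the sprung seat, a black disc 42 mm in diameter round the spindle; 14 mm above the deck when free, 6 mm when fully down.
- collar_mid (a point): Centre, half-way up (22.5 mm above its underside), of the loose steel collar with the thumb screw: a tube 40 mm in outer diameter, 26.4 mm bore, 45 mm high, about 0.18 kg, standing upright on the table; z up, screw along its own -x. On the spindle this point is 28.5 mm above the deck when fully down, 36.5 mm with the seat still free.
- screw_head (a point): Centre of the thumb-screw head (black, 16 mm in diameter, 12 mm long), 49 mm from the collar's axis along its -x, 12 mm above its underside. The shank between head and collar is 7 mm thick; the 6 mm thick tip reaches into the bore to 6 mm from the axis, so the collar goes down the spindle only with the screw over the flat.
- collar: The same collar; origin at the centre of its underside, screw along its own -x, z up.
- spacer_mid (a point): Centre of a plain steel ring without a screw, 40 mm in diameter, 30 mm high: not needed, leave it.
- jar: Small closed jar, 64 mm in diameter, 75 mm high; origin under its centre. Leave it.
- jar_tall: Closed jar, 68 mm in diameter, 120 mm high; origin under its centre. Leave it.
- bowl: Dark steel bowl, 190 mm in diameter, 65 mm high; origin under its centre. Leave it.
- tub: Clear plastic tub, 160 by 130 by 80 mm; origin under its centre. Leave it.
- spatula: Spatula lying on the table along its own x. Leave it.
Not all that is in view belongs to the job. What is shaped like the collar but pink is not meant.

How it is judged:
By the outcome, as a careful person would: the job done as asked, in the order asked, and still so for the second after the job is handed in, while the arm keeps its last pose, push and grip.
It also fails if it takes over 64 s, if anything falls off the work surface, if the arm or the gripper's body presses on something with over 40 N, if the wrist force passes 120 N, or if a joint passes its speed limit or range.

## Robot

A 7-joint arm with a two-finger parallel gripper is mounted at the origin on the work surface. World frame = base frame: x ahead of the robot, y to its left, z up, the work surface at z = 0. Lengths are in m, angles in rad, forces in N, time in s.
With the tool pointing down it reaches from about 0.425 to 0.825 m from the base axis. Payload 3.6 kg.
Tool frame: the origin (TCP) lies between the finger pads; the fingertips stand 14 mm ahead of it and the grasp point (between the pads) lies 5 mm behind it (bot.tips_ahead is the distance from the TCP to the fingertips, in m); z points along the fingers, y is the line along which they close (so a half turn about z gives the same grasp; the last joint's range is limited). The gripper opens to 93 mm and grips with 3 to 60 N. Pads are 15 mm wide; open, the fingers measure 128 mm over their backs; the gripper's body (75 mm by 188 mm) begins 65 mm behind the grasp point.
Start: joints at [1.23, 0.615, -0.013, 1.423, 0.008, 1.103, -0.04], TCP at [0.201, -0.618, 0.233] pointing down, gripper open.
Joint ranges: [-3.12, 3.12], [-0.3, 2.06], [-1.34, 1.32], [0.26, 2.42], [-1.36, 4.5], [0.01, 1.98], [-2.84, 2.84]. Speed limits (rad/s): [2.79, 2.79, 3.14, 3.14, 3.14, 3.14, 3.14].

## Interface

Orientations are given as a rotation vector (axis times angle).
In Python, from plant import bot, capture, camera_model gives the robot as it stands. The module is installed in compiled form; this text tells all that it offers.
- The arm moves only by the tool drive_tool, never from a script. Its argument "motion" is a list of rows, each an object with "offset": the shift along the tool's x, y, z in m, a list of three; "angular": the turn, a rotation vector about the tool's x, y, z in degrees, a list of three; "claw": the finger opening in m, from 0 to 0.093. A call has 1 to 8 rows; each row shifts and turns the commanded pose from where the row before left it, along the tool's axes as they then stand; what a row does not reach is not made up. A row lasts 1/12 s, in which the tool goes at most 41.7 mm and 7.16 degrees, less where a joint would pass 70% of its speed; a pose out of reach is approached as far as the arm can. A call is refused whole if a number of a shift passes 0.0417 or a number of a turn 7.16, either way. A call with a gripper value outside its range is refused whole. The fingers move at their own pace and stop on an object; "newtons" is the grip in N (left out, the last holds). Time passes only in rows, so rows that do not move let the fingers close. It gives the time, the measured TCP pose, the force, the opening and the grip force at its end, in the units of the state.
- bot.observe(): the state, without advancing time (a new reading comes with each control period).
- capture(name): name is "side" or "top" or "wrist"; returns (picture, depth): 420x560x3 uint8, red, green, blue; 420x560 float32, m along the optical axis (not along the pixel's ray), 0 where there is no reading.
- camera_model(name): a dict with "fovy" (degrees; the focal length in pixels is half the picture's height over the tangent of half this angle, whatever the lens; pixels are square), "cx", "cy" (the principal point, pixels), "eye" and "rotation" of the camera in the world. Camera axes: x right, y down, z forward; pixel columns grow to the right and rows downward; lengths in m; the calibration is good to about 2 mm. A picture is of the moment at which its call begins: read the wrist's pose just before it. camera_model takes no time and is no camera call; for the wrist camera it gives the pose at the moment of the call.
- bot.close_job(): hands the job in; it is judged then, once.
The state is a dict: "time_s": time; "joint_pos": joint angles; "qvel": joint speeds; "joint_torque": joint torques, N m; "tcp_pos": TCP position; "tcp_rot": TCP orientation; "contact_force": force on the tool from outside, world axes, zero at the start; "wrist_torque": the same for the moment, N m; "width": finger opening in m; "grasp_force": force on a finger pad.
Only numpy, scipy, OpenCV 4.12 (cv2) and the standard library are available. Lean on these libraries where they do the work, as an engineer would, in place of code of your own. Each camera call takes 0.05 s, during which the arm holds its last target. There are 200 camera calls.

## Working session

There is one attempt and no reset: what is moved stays moved. The work goes in short steps, Python scripts to look and compute and a tool call to move; the robot and the scene stay as the last step left them, time stands still between calls to the robot, and variables do not carry over. Pictures are saved under pics/ and viewed, at most 10 in all, crops included, and the job is handed in when it is done.

Besides the shell and the picture viewer there is one more tool, called after "Request:" as name(argument=value, ...), one argument or row to a line, values as JSON. drive_tool: Moves the arm, as the interface text tells. Its arguments: {"type":"object","properties":{"motion":{"type":"array","items":{"type":"object","properties":{"offset":{"type":"array","items":{"type":"number"}},"angular":{"type":"array","items":{"type":"number"}},"claw":{"type":"number"}}}},"newtons":{"type":"number"}},"required":["motion"]}

```bash
mkdir -p pics; cat > h.py <<'E'
import numpy as np, cv2
from scipy.spatial.transform import Rotation as R
from plant import bot, capture, camera_model
def foc(m): return 210/np.tan(np.radians(m["fovy"])/2)
def cam(n):
    m=camera_model(n); p,d=capture(n); return p,d,m
def rot(m):
    r=np.array(m["rotation"]); return r if r.shape==(3,3) else R.from_rotvec(r).as_matrix()
def ray(m,u,v):
    return rot(m)@np.array([(u-m["cx"])/foc(m),(v-m["cy"])/foc(m),1.])
def plane(m,u,v,z):
    r=ray(m,u,v); e=np.array(m["eye"]); return e+r*(z-e[2])/r[2]
def cloud(m,d):
    v,u=np.mgrid[:420,:560]; q=np.stack([(u-m["cx"])/foc(m),(v-m["cy"])/foc(m),np.ones_like(u)],-1)*d[...,None]
    return q@rot(m).T+np.array(m["eye"])
def save(n,p): cv2.imwrite("pics/"+n+".png",p[...,::-1])
def pose():
    s=bot.observe(); M=R.from_rotvec(s["tcp_rot"]).as_matrix()
    print("t",round(s["time_s"],2),"tcp",np.round(s["tcp_pos"],4),"x",np.round(M[:,0],3),"y",np.round(M[:,1],3),"z",np.round(M[:,2],3),"F",np.round(s["contact_force"],1),"w",s["width"],s["grasp_force"],"q",np.round(s["joint_pos"],2))
    return s,M
E
python3 - <<'E'
from h import *
pose()
for n in("top","side"):
    p,d,m=cam(n); np.savez(n,p=p,d=d); save(n+"0",p); print(n,m)
E
```

```text
t 0.0 tcp [ 0.2004 -0.6175  0.2315] x [ 0.951  0.309 -0.   ] y [ 0.309 -0.951 -0.003] z [-0.001  0.002 -1.   ] F [ 0.3 -0.4  0.4] w 0.09296265125945968 0.0 q [ 1.23  0.62 -0.01  1.42  0.01  1.1  -0.04]
top {'fovy': 50.02989225658394, 'cx': 281.01670208244616, 'cy': 212.5866011197144, 'eye': array([0.47056517, 0.0505346 , 1.36708122]), 'rotation': array([-2.1880414 ,  2.18624588, -0.1068034 ])}
side {'fovy': 47.050911479912116, 'cx': 278.7727700394988, 'cy': 210.47434096357128, 'eye': array([ 0.33801195, -0.8492954 ,  1.08872759]), 'rotation': array([-2.35061178,  0.27910075, -0.11685401])}
```

View pics/top0.png

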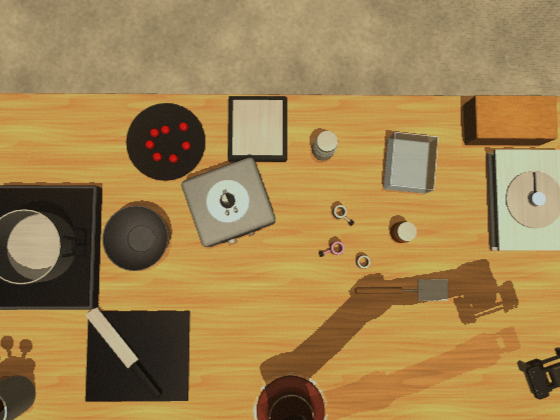

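View pics/side0.png

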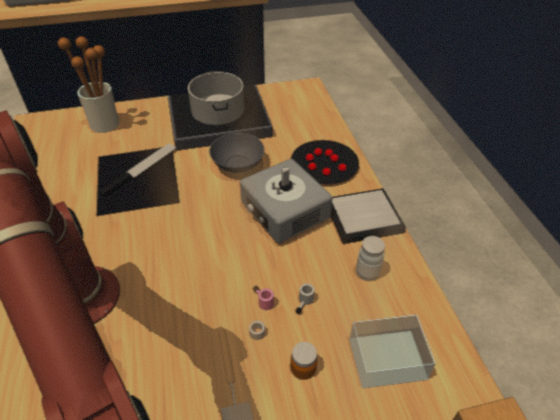

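```bash
python3 - <<'E'
from h import *
f=np.load("top.npz");p,d=f["p"],f["d"];m=camera_model("top")
c=cloud(m,d);z=c[...,2]
k=(abs(z-.11)<.012);k[:, :175]=0;k[:,285:]=0;k[:150]=0;k[255:]=0
uv=np.argwhere(k)[:,::-1]
q=np.array([plane(m,u,v,.11)[:2] for u,v in uv]).astype(np.float32)
print("deck z",np.median(z[k]),cv2.minAreaRect(q))
sub=z[150:255,175:285]; print("zmax",sub.max())
h=np.argwhere(z[180:225,205:255]>.125); 
for v,u in h: print((u+205,v+180),np.round(c[v+180,u+205],3),end=";")
print()
# collar
for name,(u0,u1,v0,v1) in dict(col=(325,362,198,232),sp=(354,374,252,272)).items():
    s=c[v0:v1,u0:u1]; t=s[...,2]>(.035 if name=="col" else .02); w=s[t]; print(name,t.sum(),np.round(w.mean(0),4),w[:,:2].min(0),w[:,:2].max(0))
g=p[195:235,320:365].max(-1); t=np.argwhere(g<60)+[195,320]; print(t.tolist())
a=cv2.resize(p[150:250,175:285],None,fx=5,fy=5,interpolation=2); b=cv2.resize(p[195:275,315:375],None,fx=6,fy=6,interpolation=2)
o=np.zeros((500,800,3),np.uint8); o[:500,:430]=a[:,:430]; o[:480,440:800]=b; save("crop0",o)
E
```

```text
deck z 0.10950897466551801 ((0.6058621406555176, 0.17845049500465393), (0.19805079698562622, 0.2177043855190277), 20.156204223632812)
zmax 1.3670812240389585
(np.int64(225), np.int64(193)) [0.627 0.186 0.126];(np.int64(241), np.int64(193)) [0.471 0.051 1.367];(np.int64(224), np.int64(194)) [0.617 0.183 0.179];(np.int64(225), np.int64(194)) [0.617 0.18  0.179];(np.int64(227), np.int64(194)) [0.624 0.181 0.126];(np.int64(222), np.int64(195)) [0.621 0.194 0.129];(np.int64(223), np.int64(195)) [0.614 0.185 0.181];(np.int64(224), np.int64(195)) [0.615 0.183 0.175];(np.int64(225), np.int64(195)) [0.615 0.18  0.179];(np.int64(226), np.int64(195)) [0.616 0.179 0.168];(np.int64(229), np.int64(195)) [0.621 0.175 0.125];(np.int64(231), np.int64(195)) [0.621 0.17  0.126];(np.int64(233), np.int64(195)) [0.621 0.164 0.126];(np.int64(222), np.int64(196)) [0.612 0.189 0.176];(np.int64(223), np.int64(196)) [0.612 0.186 0.178];(np.int64(224), np.int64(196)) [0.611 0.182 0.184];(np.int64(225), np.int64(196)) [0.612 0.18  0.18 ];(np.int64(226), np.int64(196)) [0.612 0.177 0.182];(np.int64(227), np.int64
[... 5181 characters left out ...]
.int64(228), np.int64(212)) [0.573 0.176 0.141];(np.int64(226), np.int64(213)) [0.57  0.181 0.141];(np.int64(227), np.int64(213)) [0.57  0.179 0.141];(np.int64(228), np.int64(213)) [0.57  0.176 0.14 ];(np.int64(226), np.int64(214)) [0.567 0.182 0.136];(np.int64(227), np.int64(214)) [0.567 0.179 0.139];(np.int64(228), np.int64(214)) [0.568 0.177 0.132];
col 90 [ 0.5817 -0.1412  0.0736] [ 0.47056517 -0.16568064] [0.60182091 0.0505346 ]
sp 86 [ 0.437  -0.2137  0.0437] [ 0.41880144 -0.23534547] [0.47056517 0.0505346 ]
[[211, 343], [212, 343], [213, 333], [220, 351], [221, 351], [221, 352], [222, 350], [222, 351], [222, 352], [223, 349], [223, 350], [223, 351], [223, 352], [224, 350], [224, 351]]
```

View pics/crop0.png

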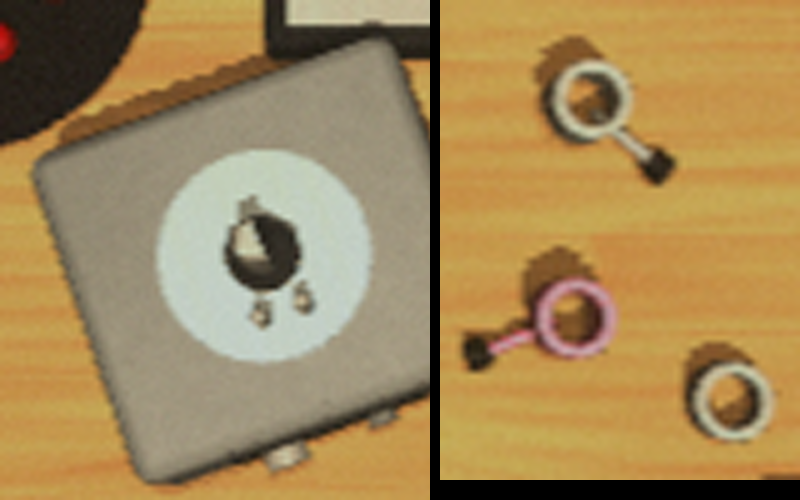

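```bash
cat >> h.py <<'E'
def plan(p,yaw,n=None,ccw=0):
    """rows (tool axes) from here to TCP p, pointing down, tool y at world yaw (deg); ccw forces turn direction"""
    s,M=pose(); P=np.array(s["tcp_pos"]); a0=np.degrees(np.arctan2(M[1,1],M[0,1]))
    da=(yaw-a0+180)%360-180
    if ccw>0 and da<0: da+=360
    if ccw<0 and da>0: da-=360
    D=np.array(p)-P
    if n is None: n=int(np.ceil(max(np.linalg.norm(D)/.040,abs(da)/7.1,1)))
    print("turn",round(da,1),"dist",round(np.linalg.norm(D),4),"rows",n)
    for i in range(n):
        a=np.radians(a0+da*i/n); y=np.array([np.cos(a),np.sin(a),0]); z=np.array([0,0,-1.]); x=np.cross(y,z)
        d=D/n; print([round(float(d@k),4) for k in (x,y,z)],round(-da/n,2))
E
python3 - <<'E'
from h import *
m=camera_model("top")
c=plane(m,340,211.3,.045); s=plane(m,351.2,222.5,.016); print(c,s,np.linalg.norm((s-c)[:2]),np.degrees(np.arctan2(*(s-c)[1::-1])))
plan([.606,.178,.26],112,ccw=1)
E
```

```text
[ 0.583048   -0.14466554  0.045     ] [ 0.55168127 -0.18242767  0.016     ] 0.049090227778886456 -129.7143804659425
t 0.1 tcp [ 0.2004 -0.6176  0.2316] x [ 0.951  0.309 -0.   ] y [ 0.309 -0.951 -0.002] z [-0.001  0.002 -1.   ] F [-0.7  0.  -0.7] w 0.09288322166072219 0.0 q [ 1.23  0.62 -0.01  1.42  0.01  1.1  -0.04]
turn 184.0 dist 0.8935 rows 26
[0.0243, -0.0243, -0.0011] -7.08
[0.0271, -0.0211, -0.0011] -7.08
[0.0295, -0.0176, -0.0011] -7.08
[0.0314, -0.0138, -0.0011] -7.08
[0.0329, -0.0099, -0.0011] -7.08
[0.0339, -0.0057, -0.0011] -7.08
[0.0343, -0.0015, -0.0011] -7.08
[0.0342, 0.0027, -0.0011] -7.08
[0.0336, 0.0069, -0.0011] -7.08
[0.0325, 0.011, -0.0011] -7.08
[0.0309, 0.0149, -0.0011] -7.08
[0.0289, 0.0186, -0.0011] -7.08
[0.0263, 0.022, -0.0011] -7.08
[0.0234, 0.0251, -0.0011] -7.08
[0.0202, 0.0278, -0.0011] -7.08
[0.0166, 0.0301, -0.0011] -7.08
[0.0127, 0.0319, -0.0011] -7.08
[0.0087, 0.0332, -0.0011] -7.08
[0.0045, 0.034, -0.0011] -7.08
[0.0003, 0.0343, -0.0011] -7.08
[-0.0039, 0.0341, -0.0011] -7.08
[-0.0081, 0.0334, -0.0011] -7.08
[-0.0121, 0.0321, -0.0011] -7.08
[-0.016, 0.0304, -0.0011] -7.08
[-0.0196, 0.0282, -0.0011] -7.08
[-0.023, 0.0256, -0.0011] -7.08
```

Request:
drive_tool(
  motion=[
    {"offset": [0.024, -0.024, -0.001], "angular": [0, 0, -7], "claw": 0.06},
    {"offset": [0.027, -0.021, -0.001], "angular": [0, 0, -7], "claw": 0.06},
    {"offset": [0.029, -0.018, -0.001], "angular": [0, 0, -7], "claw": 0.06},
    {"offset": [0.031, -0.014, -0.001], "angular": [0, 0, -7], "claw": 0.06},
    {"offset": [0.033, -0.01, -0.001], "angular": [0, 0, -7], "claw": 0.06},
    {"offset": [0.034, -0.006, -0.001], "angular": [0, 0, -7], "claw": 0.06},
    {"offset": [0.034, -0.002, -0.001], "angular": [0, 0, -7], "claw": 0.06},
    {"offset": [0.034, 0.003, -0.001], "angular": [0, 0, -7], "claw": 0.06},
  ],
)

```text
time_s: 0.77
tcp_pos: [0.3249, -0.3727, 0.2405]
tcp_rot: [-2.503, -1.897, 0.0]
contact_force: [0.2, 0.1, -0.5]
width: 0.0602
grasp_force: 0.0
```

Request:
drive_tool(
  motion=[
    {"offset": [0.034, 0.007, -0.001], "angular": [0, 0, -7], "claw": 0.06},
    {"offset": [0.032, 0.011, -0.001], "angular": [0, 0, -7], "claw": 0.06},
    {"offset": [0.031, 0.015, -0.001], "angular": [0, 0, -7], "claw": 0.06},
    {"offset": [0.029, 0.019, -0.001], "angular": [0, 0, -7], "claw": 0.06},
    {"offset": [0.026, 0.022, -0.001], "angular": [0, 0, -7], "claw": 0.06},
    {"offset": [0.023, 0.025, -0.001], "angular": [0, 0, -7], "claw": 0.06},
    {"offset": [0.02, 0.028, -0.001], "angular": [0, 0, -7], "claw": 0.06},
    {"offset": [0.017, 0.03, -0.001], "angular": [0, 0, -7], "claw": 0.06},
  ],
)

```text
time_s: 1.43
tcp_pos: [0.4541, -0.1309, 0.2486]
tcp_rot: [-1.32, -2.85, 0.001]
contact_force: [0.8, 0.4, 0.2]
width: 0.0604
grasp_force: 0.0
```

Request:
drive_tool(
  motion=[
    {"offset": [0.013, 0.032, -0.001], "angular": [0, 0, -7], "claw": 0.06},
    {"offset": [0.009, 0.033, -0.001], "angular": [0, 0, -7], "claw": 0.06},
    {"offset": [0.004, 0.034, -0.001], "angular": [0, 0, -7], "claw": 0.06},
    {"offset": [0.0, 0.034, -0.001], "angular": [0, 0, -7], "claw": 0.06},
    {"offset": [-0.004, 0.034, -0.001], "angular": [0, 0, -7], "claw": 0.06},
    {"offset": [-0.008, 0.033, -0.001], "angular": [0, 0, -7], "claw": 0.06},
    {"offset": [-0.012, 0.032, -0.001], "angular": [0, 0, -7], "claw": 0.06},
    {"offset": [-0.016, 0.03, -0.001], "angular": [0, 0, -7], "claw": 0.06},
  ],
)

```text
time_s: 2.1
tcp_pos: [0.5852, 0.1088, 0.2562]
tcp_rot: [0.173, -3.136, 0.001]
contact_force: [-0.1, 0.2, 0.3]
width: 0.0602
grasp_force: 0.0
```

```bash
python3 - <<'E'
from h import *
plan([.606,.178,.26],112)
E
```

```text
t 2.1 tcp [0.5852 0.1088 0.2562] x [-0.994 -0.11   0.001] y [-0.11   0.994 -0.   ] z [-0.001 -0.001 -1.   ] F [-0.1  0.2  0.3] w 0.06023906805906903 0.0 q [ 0.27  0.63 -0.84  1.54  0.49  1.2   1.02]
turn 15.7 dist 0.0724 rows 3
[-0.0094, 0.0222, -0.0013] -5.23
[-0.0114, 0.0212, -0.0013] -5.23
[-0.0133, 0.0201, -0.0013] -5.23
```

Request:
drive_tool(
  motion=[
    {"offset": [-0.009, 0.022, -0.001], "angular": [0, 0, -5.2], "claw": 0.06},
    {"offset": [-0.011, 0.021, -0.001], "angular": [0, 0, -5.2], "claw": 0.06},
    {"offset": [-0.013, 0.02, -0.001], "angular": [0, 0, -5.2], "claw": 0.06},
    {"offset": [0, 0, 0], "angular": [0, 0, 0], "claw": 0.06},
  ],
)

```text
time_s: 2.43
tcp_pos: [0.6042, 0.1821, 0.2591]
tcp_rot: [0.603, -3.083, -0.009]
contact_force: [-0.0, 0.5, -0.2]
width: 0.0598
grasp_force: 0.0
```

```bash
python3 - <<'E'
from h import *
pose(); p,d,m=cam("wrist"); save("w1",p); np.savez("w1",p=p,d=d)
print(m)
c=cloud(m,d); c[d==0]=9; z=c[...,2]; x,y=c[...,0],c[...,1]
b=(abs(x-.606)<.06)&(abs(y-.178)<.06)
k=b&(z>.174)&(z<.186); print("top",k.sum(),c[k].mean(0) if k.sum() else 0)
if k.sum():
    pts=c[k][:,:2].astype(np.float32); print(cv2.minEnclosingCircle(pts), cv2.minAreaRect(pts))
k=b&(z>.134)&(z<.146)&(abs(x-.606)+abs(y-.178)>.02)
n,l,st,ce=cv2.connectedComponentsWithStats(k.astype(np.uint8))
for i in range(1,n):
    if st[i,4]>20: q=c[l==i]; print("pin?",st[i,4],np.round(q.mean(0),4),ce[i])
E
```

```text
t 2.43 tcp [0.6042 0.1821 0.2591] x [-0.926 -0.377 -0.001] y [-0.377  0.926  0.006] z [-0.001  0.005 -1.   ] F [-0.   0.5 -0.2] w 0.059777637835800486 0.0 q [ 0.15  0.7  -0.9   1.43  0.55  1.27  1.17]
{'fovy': 68.5423377980716, 'cx': 277.45060490190923, 'cy': 206.52108520950202, 'eye': array([0.53114669, 0.15252067, 0.41176637]), 'rotation': array([1.65656252, 2.45750684, 0.36069057])}
top 484 [0.6044646  0.18234977 0.17955569]
((0.6067551374435425, 0.1805519312620163), 0.012089935131371021) ((0.6051888465881348, 0.18364065885543823), (0.02348197065293789, 0.016012515872716904), 24.68543243408203)
pin? 82 [0.5789 0.1571 0.1403] [260.32926829 169.35365854]
pin? 83 [0.5706 0.18   0.1404] [287.73493976 170.38554217]
```

View pics/w1.png

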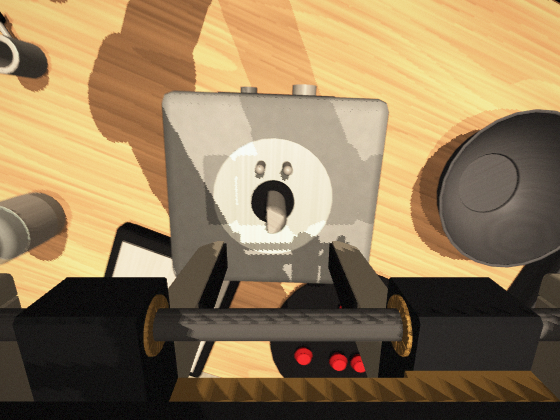

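Request:
drive_tool(
  motion=[
    {"offset": [-0.001, 0.001, 0], "angular": [0, 0, -2.6], "claw": 0.06},
    {"offset": [0, 0, 0.032], "angular": [0, 0, 0], "claw": 0.06},
    {"offset": [0, 0, 0.032], "angular": [0, 0, 0], "claw": 0.06},
    {"offset": [0, 0, 0.031], "angular": [0, 0, 0], "claw": 0.06},
    {"offset": [0, 0, 0], "angular": [0, 0, 0], "claw": 0.06},
  ],
)

```text
time_s: 2.9
tcp_pos: [0.6024, 0.1724, 0.1579]
tcp_rot: [0.651, -3.06, 0.008]
contact_force: [-0.6, -0.7, 0.1]
width: 0.0598
grasp_force: 0.0
```

```bash
python3 - <<'E'
from h import *
plan([.6052,.1836,.163],114.7)
E
```

```text
t 2.9 tcp [0.6024 0.1724 0.1579] x [-0.913 -0.407  0.014] y [-0.407  0.913 -0.002] z [-0.012 -0.008 -1.   ] F [-0.6 -0.7  0.1] w 0.059794518915111 0.0 q [ 0.14  0.8  -0.84  1.56  0.64  1.1   1.13]
turn 0.7 dist 0.0126 rows 1
[-0.0071, 0.0091, -0.0051] -0.66
```

Request:
drive_tool(
  motion=[
    {"offset": [0, 0, -0.005], "angular": [0, 0, 0], "claw": 0.06},
    {"offset": [0, 0, 0], "angular": [0, 0, 0], "claw": 0.06},
    {"offset": [0, 0, 0], "angular": [0, 0, 0], "claw": 0.06},
  ],
)

```text
time_s: 3.15
tcp_pos: [0.607, 0.1782, 0.1728]
tcp_rot: [-0.656, 3.067, 0.002]
contact_force: [-0.3, -0.2, 0.2]
width: 0.0599
grasp_force: 0.0
```

```bash
python3 - <<'E'
from h import *
plan([.6052,.1836,.163],114.7)
print(bot.observe()["qvel"])
E
```

```text
t 3.15 tcp [0.607  0.1782 0.1728] x [-0.913 -0.409 -0.005] y [-0.409  0.913  0.   ] z [ 0.005  0.002 -1.   ] F [-0.3 -0.2  0.2] w 0.059914341608171544 0.0 q [ 0.14  0.78 -0.86  1.54  0.64  1.11  1.14]
turn 0.6 dist 0.0113 rows 1
[-0.0006, 0.0056, 0.0098] -0.57
[-0.00272217 -0.00080085  0.00430055  0.00890902  0.00233069 -0.00447323
 -0.00386079]
```

Request:
drive_tool(
  motion=[
    {"offset": [-0.0005, 0.0055, 0.005], "angular": [0, 0, -0.6], "claw": 0.06},
    {"offset": [0, 0, 0.005], "angular": [0, 0, 0], "claw": 0.06},
    {"offset": [0, 0, 0], "angular": [0, 0, 0], "claw": 0.06},
    {"offset": [0, 0, 0], "angular": [0, 0, 0], "claw": 0.06},
    {"offset": [0, 0, 0], "angular": [0, 0, 0], "claw": 0.06},
  ],
)

```text
time_s: 3.57
tcp_pos: [0.6038, 0.1826, 0.1597]
tcp_rot: [0.674, -3.068, 0.0]
contact_force: [-0.7, 0.2, -0.1]
width: 0.0599
grasp_force: 0.0
```

```bash
python3 - <<'E'
from h import *
plan([.6052,.1836,.163],114.7)
p,d,m=cam("wrist"); c=cloud(m,d); c[d==0]=9; z=c[...,2]
k=(abs(c[...,0]-.606)<.05)&(abs(c[...,1]-.178)<.05)
for lo,hi in((.176,.186),):
    q=c[k&(z>lo)&(z<hi)]; print(len(q),cv2.minEnclosingCircle(q[:,:2].astype(np.float32)),cv2.minAreaRect(q[:,:2].astype(np.float32)))
E
```

```text
t 3.57 tcp [0.6038 0.1826 0.1597] x [-0.908 -0.419  0.   ] y [-0.419  0.908 -0.   ] z [ 0. -0. -1.] F [-0.7  0.2 -0.1] w 0.05985797216531739 0.0 q [ 0.13  0.8  -0.85  1.56  0.65  1.09  1.13]
turn -0.1 dist 0.0037 rows 1
[-0.0016, 0.0003, -0.0033] 0.08
2093 ((0.5957754850387573, 0.17996105551719666), 0.04591336101293564) ((0.6039320230484009, 0.1838594377040863), (0.022225087508559227, 0.0916176587343216), 25.545055389404297)
```

Request:
drive_tool(
  motion=[
    {"offset": [-0.0015, 0, -0.003], "angular": [0, 0, 0], "claw": 0.03},
    {"offset": [0, 0, 0], "angular": [0, 0, 0], "claw": 0.02},
    {"offset": [0, 0, 0], "angular": [0, 0, 0], "claw": 0.01},
    {"offset": [0, 0, 0], "angular": [0, 0, 0], "claw": 0.0},
    {"offset": [0, 0, 0], "angular": [0, 0, 0], "claw": 0.0},
    {"offset": [0, 0, 0], "angular": [0, 0, 0], "claw": 0.0},
  ],
  newtons=35,
)

```text
time_s: 4.12
tcp_pos: [0.6051, 0.1832, 0.1627]
tcp_rot: [0.674, -3.068, 0.0]
contact_force: [-1.1, 1.0, 0.3]
width: 0.0246
grasp_force: 0.0
```

```bash
python3 - <<'E'
from h import *
pose()
E
```

```text
t 4.12 tcp [0.6051 0.1832 0.1627] x [-0.908 -0.419  0.   ] y [-0.419  0.908 -0.   ] z [-0. -0. -1.] F [-1.1  1.   0.3] w 0.024644508064116465 0.0 q [ 0.13  0.79 -0.85  1.55  0.65  1.1   1.13]
```

Request:
drive_tool(
  motion=[
    {"offset": [0, 0, 0], "angular": [0, 0, 0], "claw": 0.0},
    {"offset": [0, 0, 0], "angular": [0, 0, 0], "claw": 0.0},
    {"offset": [0, 0, 0], "angular": [0, 0, 0], "claw": 0.0},
    {"offset": [0, 0, 0], "angular": [0, 0, 0], "claw": 0.0},
  ],
)

```text
time_s: 4.45
tcp_pos: [0.6055, 0.1825, 0.1626]
tcp_rot: [-0.673, 3.069, -0.002]
contact_force: [0.7, -1.6, 1.4]
width: 0.0159
grasp_force: 35.0
```

Request:
drive_tool(
  motion=[
    {"offset": [-0.0005, 0, 0], "angular": [0, 0, 5], "claw": 0.0},
    {"offset": [-0.0005, 0, 0], "angular": [0, 0, 6], "claw": 0.0},
    {"offset": [-0.0005, 0, 0], "angular": [0, 0, 6], "claw": 0.0},
    {"offset": [-0.0005, 0, 0], "angular": [0, 0, 6], "claw": 0.0},
    {"offset": [-0.0004, 0, 0], "angular": [0, 0, 6], "claw": 0.0},
    {"offset": [-0.0004, 0, 0], "angular": [0, 0, 6], "claw": 0.0},
    {"offset": [-0.0004, 0, 0], "angular": [0, 0, 6], "claw": 0.0},
    {"offset": [-0.0004, 0, 0], "angular": [0, 0, 6], "claw": 0.0},
  ],
)

```text
time_s: 5.12
tcp_pos: [0.6083, 0.1831, 0.1626]
tcp_rot: [-0.613, -3.081, 0.002]
contact_force: [0.0, -1.4, 0.4]
width: 0.0163
grasp_force: 35.0
```

Request:
drive_tool(
  motion=[
    {"offset": [-0.0004, 0, 0], "angular": [0, 0, 6], "claw": 0.0},
    {"offset": [-0.0004, 0, 0], "angular": [0, 0, 6], "claw": 0.0},
    {"offset": [-0.0004, 0, 0], "angular": [0, 0, 6], "claw": 0.0},
    {"offset": [-0.0004, 0, 0], "angular": [0, 0, 6], "claw": 0.0},
    {"offset": [-0.0004, 0, 0], "angular": [0, 0, 6], "claw": 0.0},
    {"offset": [-0.0004, 0, 0], "angular": [0, 0, 6], "claw": 0.0},
    {"offset": [0, 0, 0], "angular": [0, 0, 0], "claw": 0.0},
    {"offset": [0, 0, 0], "angular": [0, 0, 0], "claw": 0.0},
  ],
)

```text
time_s: 5.78
tcp_pos: [0.6103, 0.1819, 0.1626]
tcp_rot: [-1.525, -2.746, 0.002]
contact_force: [0.1, -2.0, 0.5]
width: 0.016
grasp_force: 35.0
```

```bash
python3 - <<'E'
from h import *
plan([.6067-.0039*-np.cos(np.radians(20)),.1803+.0039*np.sin(np.radians(20)),.163],20)
E
```

```text
t 5.78 tcp [0.6103 0.1819 0.1626] x [-0.529  0.849 -0.   ] y [ 0.849  0.529 -0.001] z [-0.001 -0.001 -1.   ] F [ 0.1 -2.   0.5] w 0.01599354370507255 35.00045363092795 q [-0.05  0.7  -0.47  1.54  0.36  0.99 -0.08]
turn -11.9 dist 0.0005 rows 2
[-0.0001, -0.0, -0.0002] 5.96
[-0.0001, -0.0, -0.0002] 5.96
```

Request:
drive_tool(
  motion=[
    {"offset": [-0.0004, 0, 0], "angular": [0, 0, 6], "claw": 0.0},
    {"offset": [-0.0004, 0, 0], "angular": [0, 0, 5.9], "claw": 0.0},
    {"offset": [0, 0, 0], "angular": [0, 0, 0], "claw": 0.0},
    {"offset": [0, 0, 0], "angular": [0, 0, 0], "claw": 0.0},
    {"offset": [0, 0, 0], "angular": [0, 0, 0], "claw": 0.0},
  ],
)

```text
time_s: 6.2
tcp_pos: [0.6107, 0.1813, 0.1626]
tcp_rot: [-1.801, -2.574, 0.001]
contact_force: [-0.8, -2.5, 0.7]
width: 0.0161
grasp_force: 35.0
```

```bash
python3 - <<'E'
from h import *
s,M=pose(); print(np.degrees(np.arctan2(M[1,1],M[0,1])))
E
```

```text
t 6.2 tcp [0.6107 0.1813 0.1626] x [-0.343  0.939  0.   ] y [ 0.939  0.343 -0.001] z [-0.001 -0.    -1.   ] F [-0.8 -2.5  0.7] w 0.016120223852899514 35.0001744821202 q [-0.08  0.69 -0.42  1.54  0.32  0.98 -0.25]
20.043268999295517
```

Request:
drive_tool(
  motion=[
    {"offset": [0, 0, 0], "angular": [0, 0, 0], "claw": 0.07},
    {"offset": [0, 0, 0], "angular": [0, 0, 0], "claw": 0.07},
    {"offset": [0, 0, 0], "angular": [0, 0, 0], "claw": 0.07},
    {"offset": [0, 0, -0.02], "angular": [0, 0, 0], "claw": 0.07},
    {"offset": [0, 0, -0.04], "angular": [0, 0, 0], "claw": 0.07},
    {"offset": [0, 0, -0.04], "angular": [0, 0, 0], "claw": 0.07},
    {"offset": [0, 0, 0], "angular": [0, 0, 0], "claw": 0.07},
    {"offset": [0, 0, 0], "angular": [0, 0, 0], "claw": 0.07},
  ],
)

```text
time_s: 6.87
tcp_pos: [0.6122, 0.1831, 0.266]
tcp_rot: [1.801, 2.57, 0.01]
contact_force: [0.3, 0.6, -1.2]
width: 0.0648
grasp_force: 0.0
```

```bash
python3 - <<'E'
from h import *
p,d,m=cam("wrist"); save("w2",p)
c=cloud(m,d); c[d==0]=9; z=c[...,2]; x,y=c[...,0],c[...,1]
b=(abs(x-.606)<.06)&(abs(y-.178)<.06)
q=c[b&(z>.174)&(z<.186)][:,:2].astype(np.float32); r=cv2.minAreaRect(q); print(len(q),cv2.minEnclosingCircle(q),r)
k=b&(z>.134)&(z<.146)&(np.hypot(x-.606,y-.18)>.022)
n,l,st,ce=cv2.connectedComponentsWithStats(k.astype(np.uint8))
for i in range(1,n):
    if st[i,4]>20: print("pin?",st[i,4],np.round(c[l==i].mean(0),4))
plan([.583,-.1447,.16],-39.7)
E
```

```text
467 ((0.60760098695755, 0.18061961233615875), 0.012229595333337784) ((0.6108664870262146, 0.18199408054351807), (0.01582273282110691, 0.023665189743041992), 19.184429168701172)
pin? 79 [0.5713 0.1815 0.1401]
pin? 79 [0.5797 0.1584 0.1397]
t 6.92 tcp [0.6111 0.1822 0.2635] x [-0.341  0.94   0.   ] y [0.94  0.341 0.002] z [ 0.002  0.001 -1.   ] F [-0.8 -0.1  0.2] w 0.06743462798376752 0.0 q [-0.07  0.6  -0.45  1.41  0.27  1.19 -0.2 ]
turn -59.6 dist 0.344 rows 9
[-0.0331, -0.0153, 0.0115] 6.63
[-0.0346, -0.0114, 0.0115] 6.63
[-0.0357, -0.0073, 0.0115] 6.63
[-0.0363, -0.0032, 0.0115] 6.63
[-0.0364, 0.0011, 0.0115] 6.63
[-0.0361, 0.0053, 0.0115] 6.63
[-0.0352, 0.0094, 0.0115] 6.63
[-0.0339, 0.0134, 0.0115] 6.63
[-0.0321, 0.0172, 0.0115] 6.63
```

Request:
drive_tool(
  motion=[
    {"offset": [-0.033, -0.015, 0.0], "angular": [0, 0, 6.6], "claw": 0.07},
    {"offset": [-0.035, -0.011, 0.005], "angular": [0, 0, 6.6], "claw": 0.07},
    {"offset": [-0.036, -0.007, 0.011], "angular": [0, 0, 6.6], "claw": 0.07},
    {"offset": [-0.036, -0.003, 0.012], "angular": [0, 0, 6.6], "claw": 0.07},
    {"offset": [-0.036, 0.001, 0.012], "angular": [0, 0, 6.6], "claw": 0.07},
    {"offset": [-0.036, 0.005, 0.012], "angular": [0, 0, 6.6], "claw": 0.07},
    {"offset": [-0.035, 0.009, 0.012], "angular": [0, 0, 6.6], "claw": 0.07},
    {"offset": [-0.034, 0.013, 0.012], "angular": [0, 0, 6.6], "claw": 0.07},
  ],
)

```text
time_s: 7.58
tcp_pos: [0.5849, -0.1095, 0.1844]
tcp_rot: [-2.762, -1.493, 0.004]
contact_force: [0.9, -0.3, 0.1]
width: 0.0702
grasp_force: 0.0
```

Request:
drive_tool(
  motion=[
    {"offset": [-0.032, 0.017, 0.012], "angular": [0, 0, 6.6], "claw": 0.07},
    {"offset": [0, 0, 0], "angular": [0, 0, 0], "claw": 0.07},
    {"offset": [0, 0, 0], "angular": [0, 0, 0], "claw": 0.07},
    {"offset": [0, 0, 0], "angular": [0, 0, 0], "claw": 0.07},
  ],
)

```text
time_s: 7.92
tcp_pos: [0.5827, -0.1431, 0.1732]
tcp_rot: [-2.838, -1.34, 0.002]
contact_force: [0.5, 0.7, 0.1]
width: 0.0702
grasp_force: 0.0
```

```bash
python3 - <<'E'
from h import *
pose()
p,d,m=cam("wrist"); save("w3",p); np.savez("w3",p=p,d=d)
c=cloud(m,d); c[d==0]=9; z=c[...,2]; x,y=c[...,0],c[...,1]
b=(abs(x-.583)<.04)&(abs(y+.145)<.04)
q=c[b&(z>.040)&(z<.050)][:,:2].astype(np.float32); print("rim",len(q),cv2.minEnclosingCircle(q))
b=(np.hypot(x-.583,y+.145)>.028)&(np.hypot(x-.583,y+.145)<.065)&(z>.008)&(z<.03)
n,l,st,ce=cv2.connectedComponentsWithStats(b.astype(np.uint8))
for i in range(1,n):
    if st[i,4]>30:
        w=c[l==i]; print(st[i,4],ce[i],np.round(w.mean(0),4),w.min(0).round(3),w.max(0).round(3),p[l==i].mean(0))
E
```

```text
t 7.92 tcp [ 0.5827 -0.1431  0.1732] x [ 0.635  0.772 -0.   ] y [ 0.772 -0.635 -0.003] z [-0.002  0.002 -1.   ] F [0.5 0.7 0.1] w 0.07024052107491593 0.0 q [ 0.3   0.6  -0.16  1.64  0.11  0.91 -0.59]
rim 795 ((0.584983229637146, -0.14553795754909515), 0.01992606371641159)
263 [280.88593156 236.23193916] [ 0.556  -0.1794  0.017 ] [ 0.544 -0.191  0.009] [ 0.568 -0.166  0.022] [91.75665399 82.45247148 69.67680608]
```

View pics/w3.png

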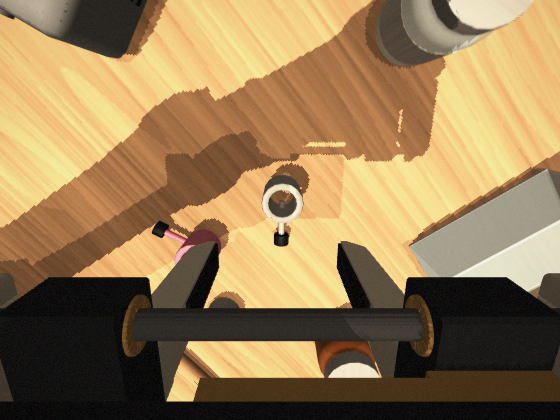

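```bash
python3 - <<'E'
from h import *
plan([.585,-.1455,.027],-40.5,5)
E
```

```text
t 7.97 tcp [ 0.5833 -0.1421  0.1739] x [0.634 0.773 0.001] y [ 0.773 -0.634 -0.002] z [-0.001  0.002 -1.   ] F [ 0.1 -0.3  0.1] w 0.07023192939412369 0.0 q [ 0.3   0.6  -0.16  1.64  0.11  0.91 -0.59]
turn -1.2 dist 0.1469 rows 5
[-0.0003, 0.0007, 0.0294] 0.23
[-0.0003, 0.0007, 0.0294] 0.23
[-0.0003, 0.0007, 0.0294] 0.23
[-0.0003, 0.0007, 0.0294] 0.23
[-0.0003, 0.0007, 0.0294] 0.23
```

Request:
drive_tool(
  motion=[
    {"offset": [-0.0015, 0.0035, 0.03], "angular": [0, 0, 1.2], "claw": 0.07},
    {"offset": [0, 0, 0.035], "angular": [0, 0, 0], "claw": 0.07},
    {"offset": [0, 0, 0.035], "angular": [0, 0, 0], "claw": 0.07},
    {"offset": [0, 0, 0.027], "angular": [0, 0, 0], "claw": 0.07},
    {"offset": [0, 0, 0], "angular": [0, 0, 0], "claw": 0.07},
    {"offset": [0, 0, 0], "angular": [0, 0, 0], "claw": 0.07},
    {"offset": [0, 0, 0], "angular": [0, 0, 0], "claw": 0.07},
    {"offset": [0, 0, 0], "angular": [0, 0, 0], "claw": 0.07},
  ],
)

```text
time_s: 8.63
tcp_pos: [0.5872, -0.1472, 0.0501]
tcp_rot: [2.853, 1.31, 0.007]
contact_force: [0.2, -0.3, 1.4]
width: 0.0701
grasp_force: 0.0
```

```bash
python3 - <<'E'
from h import *
plan([.585,-.1455,.027],-40.5,1)
E
```

```text
t 8.63 tcp [ 0.5872 -0.1472  0.0501] x [0.652 0.759 0.003] y [ 0.759 -0.652  0.004] z [ 0.005 -0.    -1.   ] F [ 0.2 -0.3  1.4] w 0.07013205977458851 0.0 q [ 0.29  0.77 -0.12  1.73  0.14  0.65 -0.63]
turn 0.2 dist 0.0233 rows 1
[-0.0001, -0.0027, 0.0231] -0.16
```

Request:
drive_tool(
  motion=[
    {"offset": [0, -0.002, 0.012], "angular": [0, 0, 0], "claw": 0.07},
    {"offset": [0, 0, 0.011], "angular": [0, 0, 0], "claw": 0.06},
    {"offset": [0, 0, 0], "angular": [0, 0, 0], "claw": 0.05},
    {"offset": [0, 0, 0], "angular": [0, 0, 0], "claw": 0.045},
    {"offset": [0, 0, 0], "angular": [0, 0, 0], "claw": 0.044},
    {"offset": [0, 0, 0], "angular": [0, 0, 0], "claw": 0.03},
    {"offset": [0, 0, 0], "angular": [0, 0, 0], "claw": 0.03},
    {"offset": [0, 0, 0], "angular": [0, 0, 0], "claw": 0.03},
  ],
  newtons=30,
)

```text
time_s: 9.3
tcp_pos: [0.5844, -0.1465, 0.0254]
tcp_rot: [2.855, 1.309, 0.002]
contact_force: [0.1, -0.4, 2.0]
width: 0.0402
grasp_force: 30.0
```

Request:
drive_tool(
  motion=[
    {"offset": [0, 0, 0], "angular": [0, 0, 0], "claw": 0.03},
    {"offset": [0, 0, 0], "angular": [0, 0, 0], "claw": 0.03},
    {"offset": [0, 0, 0], "angular": [0, 0, 0], "claw": 0.03},
  ],
)

```text
time_s: 9.55
tcp_pos: [0.5843, -0.1465, 0.0254]
tcp_rot: [2.855, 1.309, 0.002]
contact_force: [-0.0, -0.4, 4.7]
width: 0.0402
grasp_force: 30.0
```

```bash
python3 - <<'E'
from h import *
plan([.585,-.1455,.027],-40.5,1)
E
```

```text
t 9.55 tcp [ 0.5843 -0.1465  0.0254] x [0.652 0.758 0.001] y [ 0.758 -0.652  0.002] z [ 0.002 -0.    -1.   ] F [-0.  -0.4  4.7] w 0.04018788806899691 30.00138133764267 q [ 0.28  0.8  -0.12  1.75  0.15  0.6  -0.64]
turn 0.2 dist 0.002 rows 1
[0.0012, -0.0002, -0.0016] -0.22
```

Request:
drive_tool(
  motion=[
    {"offset": [0, 0, -0.015], "angular": [0, 0, 0], "claw": 0.03},
    {"offset": [0, 0, -0.03], "angular": [0, 0, 0], "claw": 0.03},
    {"offset": [0, 0, -0.035], "angular": [0, 0, 0], "claw": 0.03},
    {"offset": [0, 0, -0.035], "angular": [0, 0, 0], "claw": 0.03},
    {"offset": [0, 0, -0.035], "angular": [0, 0, 0], "claw": 0.03},
    {"offset": [0, 0, -0.035], "angular": [0, 0, 0], "claw": 0.03},
    {"offset": [0, 0, -0.035], "angular": [0, 0, 0], "claw": 0.03},
    {"offset": [0, 0, 0], "angular": [0, 0, 0], "claw": 0.03},
  ],
  newtons=40,
)

```text
time_s: 10.22
tcp_pos: [0.587, -0.1466, 0.2517]
tcp_rot: [2.849, 1.306, 0.017]
contact_force: [0.4, 0.3, -1.4]
width: 0.0399
grasp_force: 40.0
```

```bash
python3 - <<'E'
from h import *
plan([.607,.180,.25],-70,10)
E
```

```text
t 10.22 tcp [ 0.587  -0.1466  0.2517] x [0.652 0.758 0.007] y [ 0.758 -0.652  0.011] z [ 0.013 -0.002 -1.   ] F [ 0.4  0.3 -1.4] w 0.03988371907652768 39.99955952167511 q [ 0.31  0.52 -0.16  1.54  0.09  1.07 -0.59]
turn -29.3 dist 0.3272 rows 10
[0.0261, -0.0198, 0.0002] 2.93
[0.025, -0.0211, 0.0002] 2.93
[0.0239, -0.0223, 0.0002] 2.93
[0.0227, -0.0235, 0.0002] 2.93
[0.0215, -0.0247, 0.0002] 2.93
[0.0202, -0.0257, 0.0002] 2.93
[0.0189, -0.0267, 0.0002] 2.93
[0.0175, -0.0277, 0.0002] 2.93
[0.016, -0.0285, 0.0002] 2.93
[0.0146, -0.0293, 0.0002] 2.93
```

Request:
drive_tool(
  motion=[
    {"offset": [0.026, -0.02, 0], "angular": [0, 0, 2.9], "claw": 0.03},
    {"offset": [0.025, -0.021, 0], "angular": [0, 0, 2.9], "claw": 0.03},
    {"offset": [0.024, -0.022, 0], "angular": [0, 0, 2.9], "claw": 0.03},
    {"offset": [0.023, -0.023, 0], "angular": [0, 0, 2.9], "claw": 0.03},
    {"offset": [0.021, -0.025, 0], "angular": [0, 0, 2.9], "claw": 0.03},
    {"offset": [0.02, -0.026, 0], "angular": [0, 0, 2.9], "claw": 0.03},
    {"offset": [0.019, -0.027, 0], "angular": [0, 0, 2.9], "claw": 0.03},
    {"offset": [0.018, -0.028, 0], "angular": [0, 0, 2.9], "claw": 0.03},
  ],
)

```text
time_s: 10.88
tcp_pos: [0.5978, 0.1168, 0.2429]
tcp_rot: [-3.061, -0.705, 0.006]
contact_force: [0.7, 0.8, -3.0]
width: 0.0398
grasp_force: 40.0
```

Request:
drive_tool(
  motion=[
    {"offset": [0.016, -0.028, 0], "angular": [0, 0, 2.9], "claw": 0.03},
    {"offset": [0.015, -0.029, 0], "angular": [0, 0, 2.9], "claw": 0.03},
    {"offset": [0, 0, 0], "angular": [0, 0, 0], "claw": 0.03},
    {"offset": [0, 0, 0], "angular": [0, 0, 0], "claw": 0.03},
    {"offset": [0, 0, 0], "angular": [0, 0, 0], "claw": 0.03},
    {"offset": [0, 0, 0], "angular": [0, 0, 0], "claw": 0.03},
  ],
)

```text
time_s: 11.38
tcp_pos: [0.6035, 0.1779, 0.2437]
tcp_rot: [3.091, 0.549, -0.003]
contact_force: [0.4, -0.6, -1.8]
width: 0.04
grasp_force: 40.0
```

```bash
python3 - <<'E'
from h import *
s,M=pose()
p,d,m=cam("wrist"); save("w4",p); np.savez("w4",p=p,d=d)
c=cloud(m,d); c[d==0]=9; z=c[...,2]
P=np.array(s["tcp_pos"]); t=(c-P)@M; r=np.hypot(t[...,0],t[...,1])
k=(r<.028)&(t[...,2]<-.014)&(t[...,2]>-.026)&(abs(t[...,1])<.0185)
q=t[k]; print("rim",k.sum(),q.mean(0).round(4), cv2.fitEllipse(q[:,:2].astype(np.float32)),np.percentile(q[:,2],[5,50,95]))
print(q[:,:2].min(0),q[:,:2].max(0))
k=(t[...,0]<-.03)&(t[...,0]>-.065)&(abs(t[...,1])<.02)&(abs(t[...,2]-.005)<.03)
w=t[k]; print("screw",k.sum(),w.mean(0).round(4),w.min(0).round(4),w.max(0).round(4))
plan([.607,.180,.25],-70,1)
E
```

```text
t 11.38 tcp [0.6035 0.1779 0.2437] x [ 0.939  0.344 -0.002] y [ 0.344 -0.939  0.001] z [-0.002 -0.002 -1.   ] F [ 0.4 -0.6 -1.8] w 0.03998703943625047 39.99927520751953 q [-0.29  0.57 -0.05  1.47  0.03  1.1  -1.57]
rim 2617 [ 0.0046 -0.0004 -0.0192] ((0.0026195670943707228, -0.0007988818688318133), (0.03220834210515022, 0.033688414841890335), 3.627819299697876) [-0.02089643 -0.0197371  -0.01519888]
[-0.01336073 -0.01849449] [0.02057638 0.01839869]
screw 18 [-0.054  -0.0007  0.0054] [-0.0549 -0.0044  0.0041] [-0.0531  0.0029  0.0061]
t 11.43 tcp [0.6036 0.1779 0.2441] x [ 0.939  0.344 -0.002] y [ 0.344 -0.939  0.001] z [-0.001 -0.002 -1.   ] F [ 0.8 -0.5 -1.6] w 0.04001333844819935 39.99946027994156 q [-0.29  0.57 -0.05  1.47  0.03  1.1  -1.57]
turn -0.1 dist 0.0071 rows 1
[0.0039, -0.0008, -0.0059] 0.11
```

View pics/w4.png

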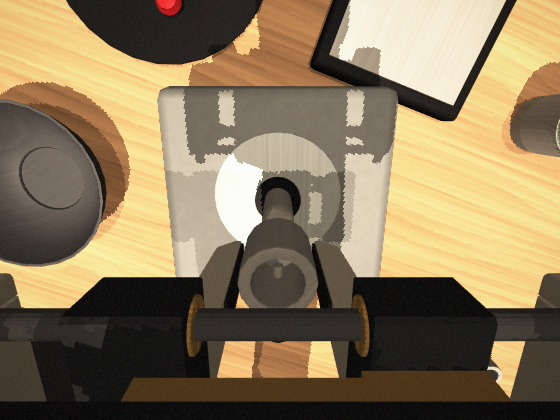

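```bash
python3 - <<'E'
from h import *
s,M=pose(); f=np.load("w4.npz"); m=camera_model("wrist"); d=f["d"]
c=cloud(m,d); c[d==0]=9; P=np.array(s["tcp_pos"]); t=(c-P)@M
r=np.hypot(t[...,0],t[...,1])
k=(r<.03)&(abs(t[...,2]+.0197)<.0012)&(abs(t[...,1])<.0195)
q=t[k][:,:2]; print(len(q),q.min(0),q.max(0),cv2.minEnclosingCircle(q.astype(np.float32)))
for x0 in np.arange(-.02,.0221,.004):
    b=q[abs(q[:,0]-x0)<.001]; print(round(x0,3),len(b),b[:,1].min().round(4) if len(b) else 0,b[:,1].max().round(4) if len(b) else 0)
# outer wall mid-height
k=(r<.03)&(abs(t[...,2])<.015)&(abs(t[...,1])<.012)&(t[...,0]>.01)
q=t[k]; A=np.c_[2*q[:,:2],np.ones(len(q))]; 
y=np.median(q[abs(q[:,1])<.003][:,0]); print("wall front x",y,len(q), np.linalg.lstsq(A,(q[:,:2]**2).sum(1),rcond=None)[0])
# spindle top
b=np.hypot(c[...,0]-.607,c[...,1]-.18)<.03; k=b&(c[...,2]>.174)&(c[...,2]<.186); print("sp",k.sum(),c[k].mean(0) if k.any() else 0,c[k].min(0),c[k].max(0))
E
```

```text
t 11.43 tcp [0.6036 0.1779 0.2441] x [ 0.939  0.344 -0.002] y [ 0.344 -0.939  0.001] z [-0.001 -0.002 -1.   ] F [ 0.8 -0.5 -1.6] w 0.04001333844819935 39.99946027994156 q [-0.29  0.57 -0.05  1.47  0.03  1.1  -1.57]
1958 [-0.01323321 -0.01943735] [0.02037104 0.01946629] ((0.0008947564638219774, 3.671692684292793e-05), 0.02065950632095337)
-0.02 0 0 0
-0.016 0 0 0
-0.012 135 -0.0162 0.0141
-0.008 106 -0.0186 0.0189
-0.004 87 -0.0194 0.019
0.0 84 -0.0192 0.0182
0.004 87 -0.0191 0.0191
0.008 107 -0.0191 0.0195
0.012 124 -0.0169 0.0149
0.016 185 -0.0135 0.0121
0.02 61 -0.0078 0.0058
wall front x 0.020042843899842257 906 [ 0.00155559 -0.00097225  0.00034384]
sp 424 [0.61337887 0.18250102 0.17935997] [0.601569   0.16879288 0.17411994] [0.61981527 0.19235355 0.18270681]
```

Request:
drive_tool(
  motion=[
    {"offset": [0.0035, -0.001, 0.01], "angular": [0, 0, 0], "claw": 0.03},
    {"offset": [0, 0, 0.01], "angular": [0, 0, 0], "claw": 0.03},
    {"offset": [0, 0, 0.006], "angular": [0, 0, 0], "claw": 0.03},
    {"offset": [0, 0, 0], "angular": [0, 0, 0], "claw": 0.03},
    {"offset": [0, 0, 0], "angular": [0, 0, 0], "claw": 0.03},
    {"offset": [0, 0, 0], "angular": [0, 0, 0], "claw": 0.03},
  ],
)

```text
time_s: 11.93
tcp_pos: [0.6067, 0.1824, 0.2187]
tcp_rot: [-3.092, -0.553, -0.0]
contact_force: [0.4, 0.7, -1.5]
width: 0.0399
grasp_force: 40.0
```

```bash
python3 - <<'E'
from h import *
plan([.6065,.180,.216],-70,1)
E
```

```text
t 11.93 tcp [0.6067 0.1824 0.2187] x [0.938 0.347 0.   ] y [ 0.347 -0.938 -0.   ] z [ 0.  0. -1.] F [ 0.4  0.7 -1.5] w 0.03993426178281235 39.999507665634155 q [-0.3   0.6  -0.05  1.49  0.03  1.05 -1.57]
turn -0.3 dist 0.0036 rows 1
[-0.001, 0.0022, 0.0027] 0.28
```

Request:
drive_tool(
  motion=[
    {"offset": [-0.001, 0.002, 0.005], "angular": [0, 0, 0.3], "claw": 0.03},
    {"offset": [0, 0, 0], "angular": [0, 0, 0], "claw": 0.03},
    {"offset": [0, 0, 0], "angular": [0, 0, 0], "claw": 0.03},
    {"offset": [0, 0, 0], "angular": [0, 0, 0], "claw": 0.03},
  ],
)

```text
time_s: 12.27
tcp_pos: [0.6064, 0.1802, 0.2138]
tcp_rot: [-3.094, -0.545, -0.0]
contact_force: [-0.7, 0.3, -1.5]
width: 0.0395
grasp_force: 40.0
```

```bash
python3 - <<'E'
from h import *
plan([.6065,.180,.216],-70,1)
E
```

```text
t 12.27 tcp [0.6064 0.1802 0.2138] x [0.94  0.342 0.   ] y [ 0.342 -0.94  -0.   ] z [ 0.  0. -1.] F [-0.7  0.3 -1.5] w 0.03953141418254851 39.99954432249069 q [-0.3   0.6  -0.05  1.5   0.03  1.04 -1.57]
turn 0.0 dist 0.0022 rows 1
[0.0, 0.0002, -0.0022] -0.03
```

Within 0.3 mm. Underside is about 8 mm above the spindle top; go down slowly onto it.

Request:
drive_tool(
  motion=[
    {"offset": [0, 0, 0.003], "angular": [0, 0, 0], "claw": 0.03},
    {"offset": [0, 0, 0.003], "angular": [0, 0, 0], "claw": 0.03},
    {"offset": [0, 0, 0.003], "angular": [0, 0, 0], "claw": 0.03},
    {"offset": [0, 0, 0.003], "angular": [0, 0, 0], "claw": 0.03},
    {"offset": [0, 0, 0.003], "angular": [0, 0, 0], "claw": 0.03},
    {"offset": [0, 0, 0], "angular": [0, 0, 0], "claw": 0.03},
    {"offset": [0, 0, 0], "angular": [0, 0, 0], "claw": 0.03},
  ],
)

```text
time_s: 12.85
tcp_pos: [0.6063, 0.1801, 0.1984]
tcp_rot: [3.094, 0.545, -0.001]
contact_force: [0.3, 0.5, -2.0]
width: 0.0404
grasp_force: 40.0
```

```bash
python3 - <<'E'
from h import *
plan([.6065,.180,.216],-70,1)
E
```

```text
t 12.85 tcp [0.6063 0.1801 0.1984] x [ 0.94   0.342 -0.   ] y [ 0.342 -0.94   0.   ] z [-0. -0. -1.] F [ 0.3  0.5 -2. ] w 0.04038512040856822 39.99950587749481 q [-0.3   0.62 -0.05  1.52  0.03  1.   -1.57]
turn 0.0 dist 0.0176 rows 1
[0.0002, 0.0002, -0.0176] -0.02
```

Request:
drive_tool(
  motion=[
    {"offset": [0, 0, 0.002], "angular": [0, 0, 0], "claw": 0.03},
    {"offset": [0, 0, 0.002], "angular": [0, 0, 0], "claw": 0.03},
    {"offset": [0, 0, 0.002], "angular": [0, 0, 0], "claw": 0.03},
    {"offset": [0, 0, 0.002], "angular": [0, 0, 0], "claw": 0.03},
    {"offset": [0, 0, 0.002], "angular": [0, 0, 0], "claw": 0.03},
    {"offset": [0, 0, 0], "angular": [0, 0, 0], "claw": 0.03},
    {"offset": [0, 0, 0], "angular": [0, 0, 0], "claw": 0.03},
  ],
)

```text
time_s: 13.43
tcp_pos: [0.6063, 0.1801, 0.1885]
tcp_rot: [3.094, 0.545, -0.0]
contact_force: [-0.7, -0.7, -2.1]
width: 0.04
grasp_force: 40.0
```

Request:
drive_tool(
  motion=[
    {"offset": [0, 0, 0.004], "angular": [0, 0, 0], "claw": 0.03},
    {"offset": [0, 0, 0.005], "angular": [0, 0, 0], "claw": 0.03},
    {"offset": [0, 0, 0.005], "angular": [0, 0, 0], "claw": 0.03},
    {"offset": [0, 0, 0.005], "angular": [0, 0, 0], "claw": 0.03},
    {"offset": [0, 0, 0.005], "angular": [0, 0, 0], "claw": 0.03},
    {"offset": [0, 0, 0.005], "angular": [0, 0, 0], "claw": 0.03},
    {"offset": [0, 0, 0.004], "angular": [0, 0, 0], "claw": 0.03},
    {"offset": [0, 0, 0], "angular": [0, 0, 0], "claw": 0.03},
  ],
)

```text
time_s: 14.1
tcp_pos: [0.6062, 0.18, 0.1546]
tcp_rot: [3.094, 0.545, -0.001]
contact_force: [0.8, 0.2, -2.4]
width: 0.0397
grasp_force: 40.0
```

```bash
python3 - <<'E'
from h import *
plan([.6065,.180,.1414],-70,1)
E
```

```text
t 14.1 tcp [0.6062 0.18   0.1546] x [ 0.94   0.342 -0.001] y [ 0.342 -0.94   0.   ] z [-0.001 -0.    -1.   ] F [ 0.8  0.2 -2.4] w 0.03974733978193853 39.99939143657684 q [-0.3   0.66 -0.05  1.57  0.04  0.91 -1.58]
turn 0.0 dist 0.0132 rows 1
[0.0003, 0.0001, 0.0132] -0.02
```

Request:
drive_tool(
  motion=[
    {"offset": [0, 0, 0.003], "angular": [0, 0, 0], "claw": 0.03},
    {"offset": [0, 0, 0.003], "angular": [0, 0, 0], "claw": 0.03},
    {"offset": [0, 0, 0.003], "angular": [0, 0, 0], "claw": 0.03},
    {"offset": [0, 0, 0.002], "angular": [0, 0, 0], "claw": 0.03},
    {"offset": [0, 0, 0.001], "angular": [0, 0, 0], "claw": 0.03},
    {"offset": [0, 0, 0], "angular": [0, 0, 0], "claw": 0.03},
    {"offset": [0, 0, 0], "angular": [0, 0, 0], "claw": 0.03},
    {"offset": [0, 0, 0], "angular": [0, 0, 0], "claw": 0.03},
  ],
  newtons=55,
)

```text
time_s: 14.77
tcp_pos: [0.6065, 0.1803, 0.1443]
tcp_rot: [-3.094, -0.545, -0.001]
contact_force: [-1.3, -0.8, 4.0]
width: 0.0394
grasp_force: 55.0
```

Request:
drive_tool(
  motion=[
    {"offset": [0, 0, 0.001], "angular": [0, 0, 0], "claw": 0.03},
    {"offset": [0, 0, 0.001], "angular": [0, 0, 0], "claw": 0.03},
    {"offset": [0, 0, 0.001], "angular": [0, 0, 0], "claw": 0.03},
    {"offset": [0, 0, 0.001], "angular": [0, 0, 0], "claw": 0.03},
    {"offset": [0, 0, 0], "angular": [0, 0, 0], "claw": 0.03},
    {"offset": [0, 0, 0], "angular": [0, 0, 0], "claw": 0.03},
    {"offset": [0, 0, 0], "angular": [0, 0, 0], "claw": 0.03},
  ],
)

```text
time_s: 15.35
tcp_pos: [0.6066, 0.1804, 0.1413]
tcp_rot: [-3.094, -0.545, -0.002]
contact_force: [-3.1, -1.4, 10.8]
width: 0.0398
grasp_force: 55.0
```

Request:
drive_tool(
  motion=[
    {"offset": [0, 0, 0.001], "angular": [0, 0, 0], "claw": 0.03},
    {"offset": [0, 0, 0.0005], "angular": [0, 0, 0], "claw": 0.03},
    {"offset": [0, 0, 0], "angular": [0, 0, 0], "claw": 0.03},
    {"offset": [0, 0, 0], "angular": [0, 0, 0], "claw": 0.03},
    {"offset": [0, 0, 0], "angular": [0, 0, 0], "claw": 0.03},
    {"offset": [0, 0, 0], "angular": [0, 0, 0], "claw": 0.03},
  ],
)

```text
time_s: 15.85
tcp_pos: [0.6067, 0.1803, 0.1412]
tcp_rot: [-3.094, -0.545, -0.003]
contact_force: [-5.3, -2.6, 16.8]
width: 0.0397
grasp_force: 55.0
```

```bash
python3 - <<'E'
from h import *
s,M=pose()
p,d,m=cam("wrist"); c=cloud(m,d); c[d==0]=9; r=np.hypot(c[...,0]-.6065,c[...,1]-.18)
x=(c-np.array(s["tcp_pos"]))@M
k=(r<.0195)&(r>.014)&(c[...,2]>.14)&(c[...,2]<.175); print("rim z",np.median(c[k][:,2]),"want .161",k.sum())
a=p; 
q,dd,mm=cam("side"); save("fin",np.hstack([cv2.resize(p[150:400,150:430],(400,357)),cv2.resize(q[140:260,220:350],(387,357),interpolation=2)]))
E
```

```text
t 15.85 tcp [0.6067 0.1803 0.1412] x [0.94  0.342 0.002] y [ 0.342 -0.94   0.   ] z [ 0.002  0.001 -1.   ] F [-5.3 -2.6 16.8] w 0.03970592665301385 55.00590831041336 q [-0.3   0.68 -0.05  1.58  0.04  0.88 -1.58]
rim z 0.16123066297616556 want .161 1819
```

View pics/fin.png

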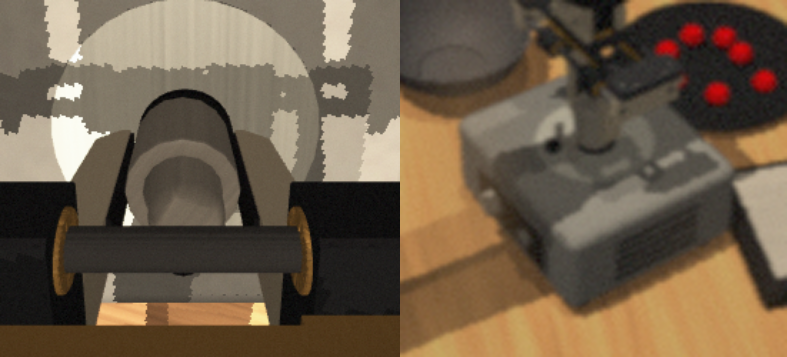

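The collar sits on the spindle with its rim at z = 0.161 m, which is fully down. The last 1.5 mm of push raised the force from 11 to 17 N without further travel, so the seat is on its stop. In the side crop the black screw head is at (552,147), in front of the collar where the fork stands.

```bash
python3 -c "
from h import *
print(bot.close_job())"
```

```text
the job is handed in; nothing more can be done
None
```

I turned the spindle's flat to the fork, slid the collar on with its screw lined up between the two pins, and handed the job in still holding it fully down on the sprung seat with about 17 N.

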